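# Slide the filter cover into its seat on a sterilisation container

### The job

Close the filter opening of the sterilisation container: pick up the loose steel filter cover by its orange handle, set it flat on the open entry deck at the end of the lid without guide rails, and slide it gently along under the lips of the two rails until it drops flat into the square seat in the grey frame, then let go of it. The seat may be clamped anywhere along the rails, so feel for the drop and do not force or bang the cover on the container. Leave the bowl, the marker and the tweezers where they lie.

Things in the scene. Friction and masses are not known exactly. Their poses are not given: they have to be found in the camera images.
- cover: Loose square steel cover, 90 x 90 x 7 mm, about 0.25 kg, lying flat on the bench. Upright orange bar handle in its middle: 46 mm along its x, 16 mm thick along its y, from 7 to 42 mm above the underside; pinch it across the 16 mm. Origin: centre of the underside; z up through the handle. A half turn makes no difference.
- container: Container with blue lid, fixed on the bench, 150 mm (x) by 340 mm (y), wire handles to y = +-181 mm. Origin: centre of its underside, z up; y runs lengthwise from the open entry end to the closed end. Lid floor 69 mm high, perforated. A seated cover's underside is 69 mm above the origin. Over 60 N between cover and container, even as a peak, is too rough: touch down at 10 mm/s or less, slide with about 5 N.
- entry (a point): Middle of the bare metal entry deck, on its surface, 75 mm above the container's underside (container x = 0, y = -115 mm; axes as the container's). The deck runs from y = -170 to -60 mm, is 138 mm wide (x) and free above: set the cover down here.
- rails (a point): Middle of the rails' mouth (container x = 0, y = -60, z = 75 mm). Two rails run from here to an end wall at y = 157 mm; inner faces at x = +-47.5 mm, with lips inward to +-40 mm, undersides 87 and tops 90 mm high. The cover enters only by sliding in +y, handle up between the lips. Short flares at y = -76 to -57 mm widen outward toward the entry.
- range_mid (a point): Middle of the range in which the seat may be, NOT the seat (container x = 0, y = 50, z = 69 mm). A grey frame between the rails, top 74.7 mm high, running on under the entry deck, has a 95 x 95 mm window down to the lid floor: the seat, 5.7 mm deep. Its centre lies at x = 0 and anywhere from y = 20 to 80 mm (container axes), not reported. Behind it: a 27 mm bar of the frame.
- bowl: Steel bowl, 116 mm across, 53 mm high, standing on the bench; bystander. Origin: centre of its underside.
- marker: Blue pen, 133 mm long along its y, 11 mm thick, lying on the bench; bystander. Origin: its middle, underside.
- tweezers: Steel tweezers, 135 mm long along their y, 14 mm wide, lying on the bench; bystander. Origin: their middle, underside.
Things that resemble listed ones, but are neither listed nor needed, are in the scene too. Leave any yellow look-alike of the cover alone.

How it is judged:
On the way, in this order (a step that is already met when the one before it is completed fails the run):
1. the cover rests flat on the entry deck, touching it, before it goes under the rails (y of cover in the frame of container between -0.16 and -0.075 m and x of cover in the frame of container between -0.03 and 0.03 m and z of cover in the frame of container between 0.0725 and 0.0775 m and angle between cover's own z axis and vertical below 0.06 rad and contact force between cover and container above 0.3 N), for 0.2 s.
2. the cover has slid along under the lips and dropped flat into the seat (x of cover in the frame of container between -0.006 and 0.006 m and y of cover in the frame of container between 0.012 and 0.088 m and z of cover in the frame of container between 0.066 and 0.0715 m and angle between cover's own z axis and vertical below 0.06 rad), for 0.2 s.
At the end, for the whole second after the job is handed in: The cover lies at rest and released in the seat: its underside less than 71.5 mm above the container's underside (69 mm when home), within 6 mm of the rails' middle line, between 12 and 88 mm along the container's y, tilted less than 0.06 rad (all of step 2 and linear speed of cover below 0.01 m/s and contact force between the fingers and cover below 0.1 N); the robot touches nothing.
It fails at once if the cover is pressed or driven against the container with more than 60 N (contact force between cover and container above 60 N).
It fails at once if the robot presses on the container itself with more than 60 N (contact force between any of the fingers, the arm and container above 60 N).
It fails at once if the bowl is moved more than 20 mm (distance of bowl from where it was at the start of the episode above 0.02 m).
It fails at once if the marker is moved more than 20 mm (distance of marker from where it was at the start of the episode above 0.02 m).
It fails at once if the tweezers is moved more than 20 mm (distance of tweezers from where it was at the start of the episode above 0.02 m).
It also fails if it takes over 64 s, if anything falls off the work surface, if the arm or the gripper's body presses on something with over 40 N, if the wrist force passes 120 N, or if a joint passes its speed limit or range.

### The arm

A 6-joint arm with a two-finger parallel gripper is mounted at the origin on a cart in front of the work surface, level with it; the furniture and walls round the work are solid. World frame = base frame: x ahead of the robot, y to its left, z up, the work surface at z = 0. Lengths are in m, angles in rad, forces in N, time in s.
With the tool pointing down it reaches from about 0.3 to 0.775 m from the base axis. Payload 14.6 kg.
Tool frame: the origin (TCP) lies midway between the tips of the shut fingers; the grasp point (between the pads) lies 19 mm behind it (arm.grip_point_offset is the z of the grasp point in the tool frame, in m); z points along the fingers, y is the line along which they close (so a half turn about z gives the same grasp; the last joint's range is limited). The gripper opens to 94 mm and grips with 3 to 60 N. Pads are 16 mm wide; open, the fingers measure 119 mm over their backs; the gripper's body (75 mm by 177 mm) begins 78 mm behind the grasp point.
Start: joints at [-1.191, 0.3, 1.521, -0, 1.321, -0.067], TCP at [0.238, -0.496, 0.205] pointing down, gripper open.
Joint ranges: [-3.03, 3.03], [-0.79, 2.21], [0.23, 2.52], [-1.04, 4.18], [0, 3.07], [-2.55, 2.55]. Speed limits (rad/s): [2.22, 2.22, 2.57, 3.14, 3.14, 3.14].

### API

Orientations are given as a unit quaternion [w, x, y, z].
In Python, from cell import arm, cams, job gives the robot as it stands.
- The arm moves only by the tool carry_out, never from a script. Its argument "motion" is a list that holds one entry, the list of rows, each a list of 7 numbers: the shift along the tool's x, y, z in m, then the turn, a rotation vector about the tool's x, y, z in degrees, then the gripper command: -1 is shut, 1 is fully open, values between are in proportion. A call has exactly 10 rows; each row is the pose to reach, as a shift and turn from the pose commanded when the call began, along the tool's axes at that moment; what a row does not reach only later rows make up. A row lasts 1/10 s, in which the tool goes at most 50 mm and 8.59 degrees, less where a joint would pass 70% of its speed; a pose out of reach is approached as far as the arm can. A call with a gripper value outside its range is refused whole. The fingers move at their own pace and stop on an object; "force" is the grip in N (left out, the last holds). Time passes only in rows, so rows that repeat a pose let the fingers close, or fill a call up. It gives the time, the measured TCP pose, the force, the opening and the grip force at its end, in the units of the state.
- arm.get_state(): the state, without advancing time (a new reading comes with each control period).
- cams.capture(name): name is "scene" or "top" or "wrist"; returns (picture, depth): 400x640x3 uint8, red, green, blue; 400x640 float32, m along the optical axis (not along the pixel's ray), 0 where there is no reading.
- cams.camera_info(name): a dict with "camera_matrix" (3x3 intrinsics, pixels), "rvec" (rotation vector, rad) and "tvec" (3), from world to camera coordinates, as OpenCV has them. Camera axes: x right, y down, z forward; pixel columns grow to the right and rows downward; lengths in m; the calibration is good to about 2 mm. The wrist camera is an equidistant fisheye: a pixel r from the principal point sees the ray r / f radians off the axis. A picture is of the moment at which its call begins: read the wrist's pose just before it. camera_info takes no time and is no camera call; for the wrist camera it gives the pose at the moment of the call.
- job.job_done(): hands the job in; it is judged then, once.
The state is a dict: "time_s": time; "joint_positions": joint angles; "qvel": joint speeds; "effort": joint torques, N m; "tool_pos": TCP position; "tcp_rot": TCP orientation; "force": force on the tool from outside, world axes, zero at the start; "wrist_torque": the same for the moment, N m; "gripper_width": finger opening in m; "grasp_force": force on a finger pad.
Only numpy, scipy, OpenCV 4.12 (cv2) and the standard library are available. Lean on these libraries where they do the work, as an engineer would, in place of code of your own. Each camera call takes 0.05 s, during which the arm holds its last target. There are 200 camera calls.

## Working session

There is one attempt and no reset: what is moved stays moved. The work goes in short steps, Python scripts to look and compute and a tool call to move; the robot and the scene stay as the last step left them, time stands still between calls to the robot, and variables do not carry over. Pictures are saved under pics/ and viewed, at most 10 in all, crops included, and the job is handed in when it is done.

Besides the shell and the picture viewer there is one more tool, called after ">>>" as name([rows], argument=value, ...), one row to a line, values as JSON. carry_out: Moves the arm, as the interface text tells. Its arguments: {"type":"object","properties":{"motion":{"type":"array"},"force":{"type":"number"}},"required":["motion"]}

```bash
mkdir -p pics; ls
cat > h.py <<'E'
import numpy as np, cv2
from cell import arm,cams,job
from scipy.spatial.transform import Rotation as R
def cap(n,f):
    i=cams.camera_info(n); p,d=cams.capture(n)
    cv2.imwrite(f'pics/{f}.png',p[...,::-1]); np.savez(f'pics/{f}.npz',p=p,d=d,K=i['camera_matrix'],r=i['rvec'],t=i['tvec'])
def w(f,u,v,z=None):
    a=np.load(f'pics/{f}.npz');K=a['K'];Rm=cv2.Rodrigues(a['r'])[0];t=a['t'].ravel()
    ray=np.array([(u-K[0,2])/K[0,0],(v-K[1,2])/K[1,1],1])
    c=-Rm.T@t; dr=Rm.T@ray
    s=a['d'][int(v),int(u)] if z is None else (z-c[2])/dr[2]
    return c+dr*s
E
python3 - <<'E'
from h import *
cap('top','top1');cap('scene','sc1')
s=arm.get_state();print({k:np.round(v,4) for k,v in s.items()})
E
```

```text
pics
{'time_s': np.float64(0.1), 'joint_positions': array([-1.1906,  0.3004,  1.5215, -0.    ,  1.3207, -0.0666]), 'qvel': array([-0.0014, -0.0023, -0.0021, -0.0008,  0.0003,  0.0014]), 'effort': array([ 1.00000e-04, -5.32647e+01, -3.53282e+01,  7.09000e-02,
        2.35000e-02, -0.00000e+00]), 'tool_pos': array([ 0.2376, -0.4958,  0.205 ]), 'tcp_rot': array([-5.000e-04,  9.751e-01,  2.216e-01, -1.000e-04]), 'force': array([ 0.3044, -0.3742, -0.5075]), 'wrist_torque': array([-0.0454,  0.0111, -0.0071]), 'grasp_force': np.float64(0.0), 'gripper_width': np.float64(0.094)}
```

View pics/top1.png

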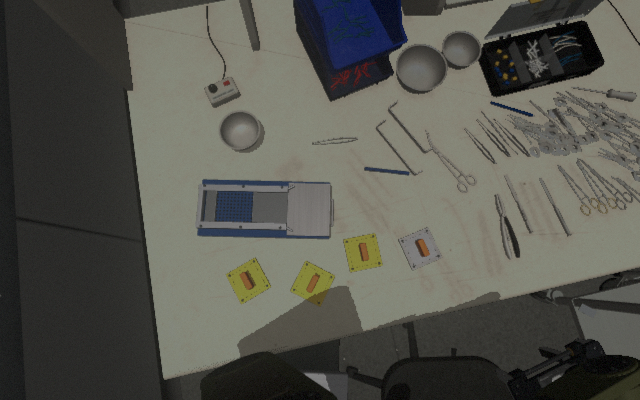

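View pics/sc1.png

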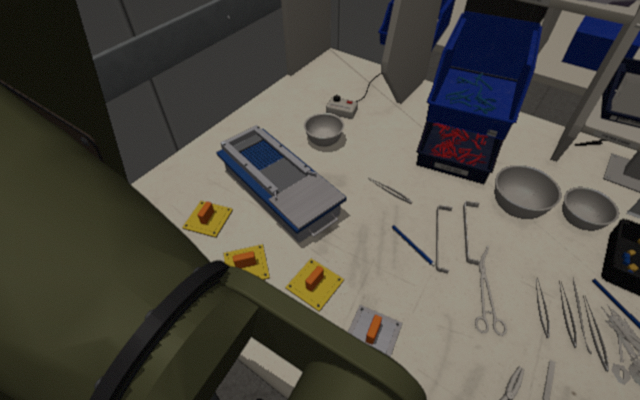

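The top view shows the steel cover at (420,248) with its orange handle, three yellow look-alikes, and the container at (265,210). The container's entry deck is on the right (310,210), and the blue perforated floor shows through the seat near (235,206). Next I'll enlarge a crop.

Run:
```python
from h import *
a=cv2.imread('pics/top1.png')
c=cv2.resize(a[165:280,190:345],None,fx=5,fy=5,interpolation=cv2.INTER_CUBIC)
cv2.imwrite('pics/c1.png',np.clip(c*1.3,0,255)[:, :800])
c=cv2.resize(a[220:275,390:450],None,fx=10,fy=10,interpolation=cv2.INTER_CUBIC)
cv2.imwrite('pics/c2.png',c)
```

```text
[ WARN:0@0.160] global loadsave.cpp:1063 imwrite_ Unsupported depth image for selected encoder is fallbacked to CV_8U.
```

View pics/c1.png

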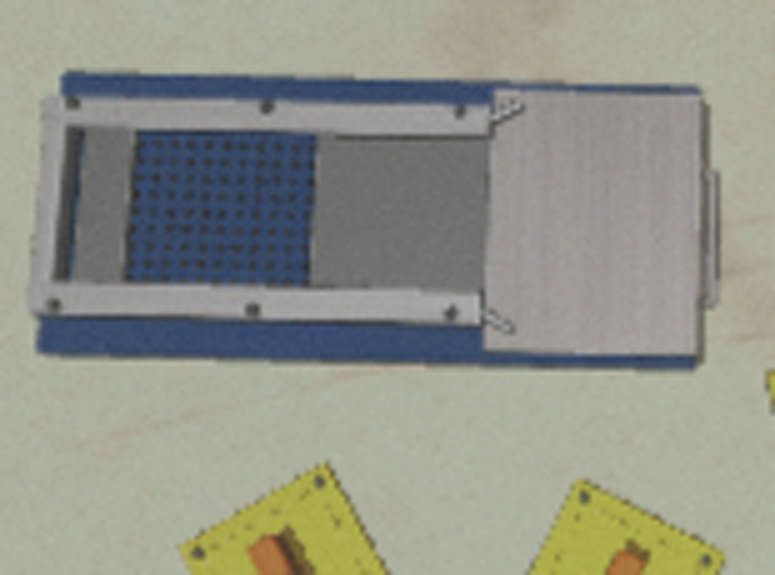

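View pics/c2.png

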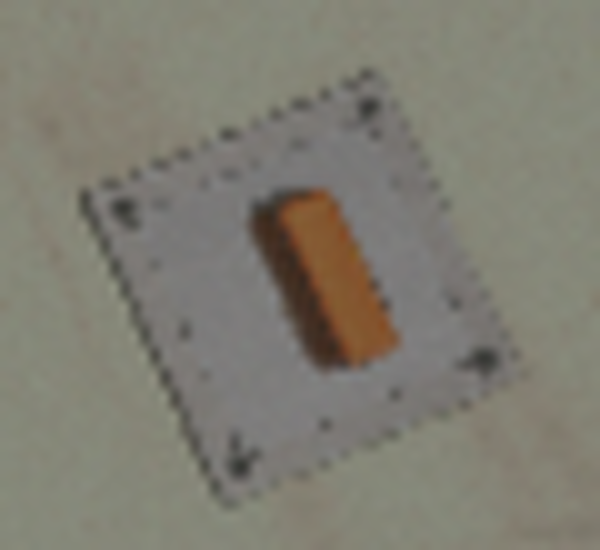

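Run:
```python
from h import *
P=lambda x,y,z,o=(190,165),k=5:w('top1',o[0]+(x+.5)/k-.5,o[1]+(y+.5)/k-.5,z)
np.set_printoptions(precision=4,suppress=True)
o2=(390,220)
c=np.array([P(*q,.007,o2,10) for q in[(85,192),(372,68),(520,372),(228,505)]]);print('cover',c.mean(0),np.linalg.norm(np.diff(c,axis=0),axis=1))
h=np.array([P(*q,.042,o2,10) for q in[(283,200),(325,190),(398,340),(348,362)]]);d=(h[2]+h[3]-h[0]-h[1]);print('handle',h.mean(0),np.degrees(np.arctan2(d[1],d[0])))
for i in range(4):
  e=c[(i+1)%4]-c[i];print('edge',np.degrees(np.arctan2(e[1],e[0])))
s=[[P(*q,.09) for q in l] for l in ([(73,103),(266,106),(460,111)],[(53,304),(253,310),(451,313)])]
s=np.array(s);m=s.mean(0);d=m[0]-m[2];print('mid',m,'ang',np.degrees(np.arctan2(d[1],d[0])),np.linalg.norm(d),np.degrees([np.arctan2(*(r[0]-r[2])[[1,0]]) for r in s]))
k=np.array([P(*q,.075) for q in[(492,90),(702,92),(698,357),(485,350)]]);print('deck',k,k.mean(0))
u=d[:2]/np.linalg.norm(d[:2])
wl=(P(133,131,.0747)+P(126,282,.0747))/2;wr=(P(316,135,.0747)+P(309,287,.0747))/2
ctr=k.mean(0);print('window y',[(q[:2]-ctr[:2])@u-.115 for q in(wl,wr)],wl,wr)
i=(P(*(490,115),.09)+P(480,308,.09))/2;print('railend',(i[:2]-ctr[:2])@u-.115)
i=(P(*(45,97),.09)+P(30,313,.09))/2;print('railfar',(i[:2]-ctr[:2])@u-.115)
for n,uv in dict(bowl=(240,132),mark=(387,171),tw=(335,141),ent=(310,210)).items():print(n,w('top1',*uv))
```

```text
cover [ 0.4781 -0.3452  0.007 ] [0.0875 0.0898 0.0883]
handle [ 0.4784 -0.3456  0.042 ] -156.415417480108
edge -64.69340015497558
edge -154.57479803566235
edge 115.93576523886718
edge 24.898524918516184
mid [[0.5567 0.2307 0.09  ]
 [0.5586 0.1304 0.09  ]
 [0.5608 0.0304 0.09  ]] ang 91.16603204414491 0.20034451614216237 [91.2226 91.1097]
deck [[ 0.6286  0.0169  0.075 ]
 [ 0.6323 -0.0934  0.075 ]
 [ 0.493  -0.0964  0.075 ]
 [ 0.492   0.0124  0.075 ]] [ 0.5615 -0.0401  0.075 ]
window y [np.float64(0.12617113466314783), np.float64(0.03122184618683231)] [0.5589 0.2011 0.0747] [0.5606 0.1061 0.0747]
railend -0.05956617767721242
railfar 0.16876113742451565
bowl [0.7915 0.1721 0.0037]
mark [ 0.6903 -0.255   0.01  ]
tw [ 0.7779 -0.1053 -0.0019]
ent [ 0.5583 -0.0442  0.0738]
```

The cover is at (0.478,-0.345) with its handle along 25.4°, which the tool already matches. The container's yaw is +1.2°, the deck centre is (0.5618,-0.040), and the seat centre is at container y≈0.079. I'll move above the cover.

>>> carry_out([
  [[0.028,-0.003,0,0,0,0,0],[0.056,-0.006,0.01,0,0,0,0],[0.095,-0.01,0.02,0,0,0,0],[0.135,-0.015,0.03,0,0,0,0],[0.175,-0.02,0.05,0,0,0,0],[0.215,-0.024,0.07,0,0,0,0],[0.25,-0.028,0.09,0,0,0,0],[0.27,-0.03,0.105,0,0,0,0],[0.282,-0.0316,0.115,0,0,0,0],[0.282,-0.0316,0.115,0,0,0,0]],
], force=20)

```text
time_s: 1.1
tool_pos: [0.4784, -0.3446, 0.089]
tcp_rot: [-0.001, 0.975, 0.222, -0.001]
force: [-0.6, 0.2, -0.5]
gripper_width: 0.0472
grasp_force: 0.0
```

Run:
```python
from h import *
cap('wrist','w1')
s=arm.get_state();print(s['time_s'],s['tool_pos'],s['tcp_rot'],s['force'])
```

```text
1.15 [ 0.47801025 -0.34559371  0.09011255] [-3.78143462e-04  9.75085640e-01  2.21828100e-01 -3.80748670e-04] [-0.90169205 -0.49772919 -0.37836349]
```

View pics/w1.png

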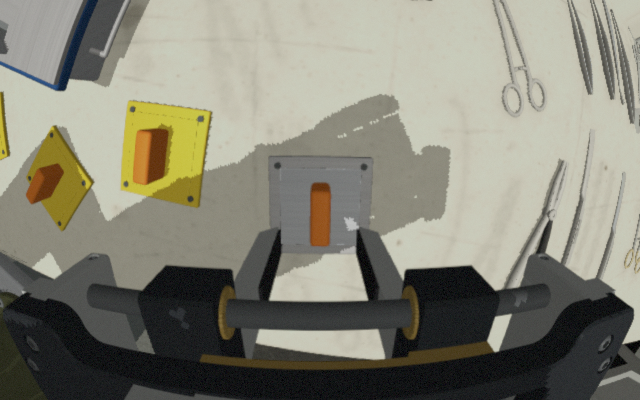

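The wrist view shows the handle at (320,215), centred and parallel between the fingers. I'll go down and grip.

>>> carry_out([
  [[0,0,0.015,0,0,0,0],[0,0,0.035,0,0,0,0],[0,0,0.055,0,0,0,0],[0,0,0.068,0,0,0,0],[0,0,0.078,0,0,0,0],[0,0,0.078,0,0,0,0],[0,0,0.078,0,0,0,-1],[0,0,0.078,0,0,0,-1],[0,0,0.078,0,0,0,-1],[0,0,0.078,0,0,0,-1]],
], force=20)

```text
time_s: 2.15
tool_pos: [0.4785, -0.3458, 0.0129]
tcp_rot: [0.0, 0.975, 0.222, 0.0]
force: [0.0, 0.6, -0.3]
gripper_width: 0.0188
grasp_force: 0.0
```

Run:
```python
from h import *
s=arm.get_state();print(s['time_s'],s['tool_pos'],s['tcp_rot'],s['force'],s['gripper_width'],s['grasp_force'])
```

```text
2.15 [ 0.47849233 -0.34575549  0.01291574] [2.74823760e-04 9.75142105e-01 2.21580116e-01 2.25934968e-04] [ 0.02701572  0.59128857 -0.26916541] 0.018806242132937998 0.0
```

>>> carry_out([
  [[0,0,0,0,0,0,-1],[0,0,0,0,0,0,-1],[0,0,0,0,0,0,-1],[0,0,0,0,0,0,-1],[0,0,-0.01,0,0,0,-1],[0,0,-0.03,0,0,0,-1],[0,0,-0.055,0,0,0,-1],[0,0,-0.08,0,0,0,-1],[0,0,-0.1,0,0,0,-1],[0,0,-0.11,0,0,0,-1]],
], force=20)

```text
time_s: 3.15
tool_pos: [0.4787, -0.3459, 0.1245]
tcp_rot: [0.001, 0.975, 0.222, 0.001]
force: [0.2, 0.7, -1.5]
gripper_width: 0.0157
grasp_force: 20.0
```

>>> carry_out([
  [[0.01,-0.011,-0.005,0,0,1.2,-1],[0.03,-0.034,-0.008,0,0,3.6,-1],[0.055,-0.063,-0.01,0,0,6.6,-1],[0.083,-0.095,-0.01,0,0,9.9,-1],[0.112,-0.128,-0.01,0,0,13.4,-1],[0.14,-0.16,-0.01,0,0,16.7,-1],[0.167,-0.19,-0.01,0,0,19.9,-1],[0.188,-0.214,-0.01,0,0,22.4,-1],[0.2,-0.228,-0.01,0,0,23.9,-1],[0.2046,-0.2333,-0.01,0,0,24.4,-1]],
])

```text
time_s: 4.15
tool_pos: [0.562, -0.0452, 0.132]
tcp_rot: [-0.0, 1.0, 0.011, -0.0]
force: [-0.1, -0.1, -1.4]
gripper_width: 0.0159
grasp_force: 20.0
```

Run:
```python
from h import *
cap('top','top2')
s=arm.get_state();print(s['time_s'],s['tool_pos'],s['tcp_rot'],s['force'])
q=s['tcp_rot'];r=R.from_quat([*q[1:],q[0]]).as_matrix();print(r)
a=cv2.imread('pics/top2.png')
cv2.imwrite('pics/c3.png',cv2.resize(a[165:280,190:345],None,fx=5,fy=5,interpolation=cv2.INTER_CUBIC))
```

```text
4.2 [ 0.56205816 -0.04535967  0.13203156] [-1.48334696e-04  9.99939348e-01  1.10055789e-02 -3.93183684e-04] [ 0.5942695   0.69566249 -0.96955832]
[[ 9.99757445e-01  2.20097062e-02 -7.89584692e-04]
 [ 2.20099395e-02 -9.99757710e-01  2.87996970e-04]
 [-7.83054655e-04 -3.05305826e-04 -9.99999647e-01]]
```

View pics/c3.png

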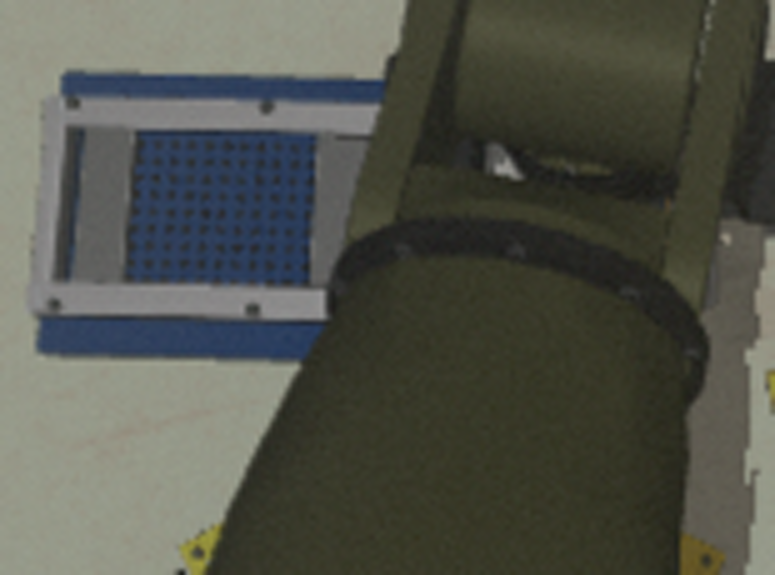

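The arm hides the deck in the top view, so I'll go by force. First down to about 4 mm above the deck.

>>> carry_out([
  [[0,0,0.003,0,0,0,-1],[0,0,0.009,0,0,0,-1],[0,0,0.016,0,0,0,-1],[0,0,0.023,0,0,0,-1],[0,0,0.029,0,0,0,-1],[0,0,0.034,0,0,0,-1],[0,0,0.038,0,0,0,-1],[0,0,0.04,0,0,0,-1],[0,0,0.041,0,0,0,-1],[0,0,0.041,0,0,0,-1]],
], force=12)

```text
time_s: 5.2
tool_pos: [0.5621, -0.0469, 0.0915]
tcp_rot: [0.0, 1.0, 0.01, 0.0]
force: [-0.1, 0.0, -2.4]
gripper_width: 0.0158
grasp_force: 12.0
```

>>> carry_out([
  [[0,0,0.0005,0,0,0,-1],[0,0,0.001,0,0,0,-1],[0,0,0.0015,0,0,0,-1],[0,0,0.002,0,0,0,-1],[0,0,0.0025,0,0,0,-1],[0,0,0.003,0,0,0,-1],[0,0,0.0035,0,0,0,-1],[0,0,0.004,0,0,0,-1],[0,0,0.004,0,0,0,-1],[0,0,0.004,0,0,0,-1]],
])

```text
time_s: 6.2
tool_pos: [0.562, -0.0468, 0.0878]
tcp_rot: [0.0, 1.0, 0.01, 0.0]
force: [-3.9, 0.0, 6.1]
gripper_width: 0.0159
grasp_force: 12.0
```

Contact at about 8 N. I'll release briefly so the cover settles flat on the deck, then regrip.

>>> carry_out([
  [[0,0,0,0,0,0,-0.5],[0,0,0,0,0,0,-0.5],[0,0,0,0,0,0,-0.5],[0,0,0,0,0,0,-0.5],[0,0,0,0,0,0,-0.5],[0,0,0,0,0,0,-0.5],[0,0,0,0,0,0,-0.5],[0,0,0,0,0,0,-0.5],[0,0,0,0,0,0,-0.5],[0,0,0,0,0,0,-0.5]],
])

```text
time_s: 7.2
tool_pos: [0.562, -0.0468, 0.0874]
tcp_rot: [-0.0, 1.0, 0.01, 0.0]
force: [-0.6, 0.0, -0.4]
gripper_width: 0.0229
grasp_force: 0.0
```

Run:
```python
from h import *
cap('wrist','w2')
cap('scene','sc2')
s=arm.get_state();print(s['time_s'],s['tool_pos'],s['tcp_rot'],s['force'],s['gripper_width'])
a=cv2.imread('pics/w2.png')
cv2.imwrite('pics/c4.png',cv2.resize(a[50:290,160:480],None,fx=2.5,fy=2.5,interpolation=cv2.INTER_CUBIC))
```

```text
7.3 [ 0.5620056  -0.0468633   0.08744205] [ 3.14814569e-06  9.99945217e-01  1.04672517e-02 -1.41567948e-06] [0.58609488 0.19204931 0.07251716] 0.02351887215519577
```

View pics/c4.png

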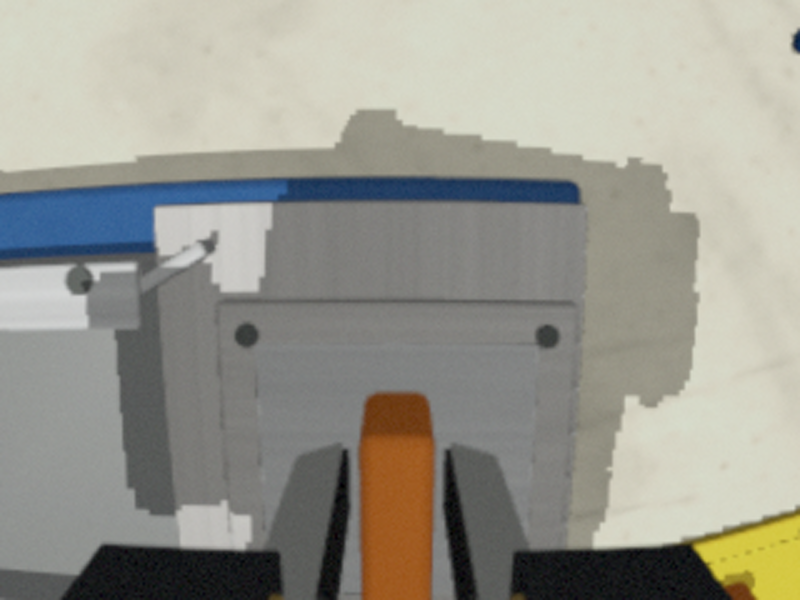

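The crop shows the cover flat and square on the deck: its far edge is at row 302, the deck edge at row 204, and the flare at (200,245). Next I'll check its lateral position.

Run:
```python
from h import *
a=np.load('pics/w2.npz');K=a['K'];Rm=cv2.Rodrigues(a['r'])[0];t=a['t'].ravel();c=-Rm.T@t
def P(x,y,z):
    d=np.array([(160+(x+.5)/2.5-.5-K[0,2])/K[0,0],(50+(y+.5)/2.5-.5-K[1,2])/K[1,1]])
    r=np.hypot(*d);ray=Rm.T@np.array([*(np.sin(r)/r*d),np.cos(r)]);return c+ray*(z-c[2])/ray[2]
g=np.radians(1.17);M=np.array([[np.cos(g),np.sin(g)],[-np.sin(g),np.cos(g)]])
o=np.array([.5597,.1536])-M.T@[0,.0787]
for n,q in dict(covL=(220,302,.082),covR=(575,302,.082),deckL=(290,206,.075),deckR=(577,204,.075),railTopIn=(60,328,.090),mouth=(116,330,.075),handle=(397,394,.042+.075)).items():
    p=P(*q);print(n,p.round(4),(M@(p[:2]-o)).round(4))
print(o)
```

```text
covL [ 0.6039 -0.0025  0.082 ] [ 0.041  -0.0783]
covR [ 0.6058 -0.0901  0.082 ] [ 0.0411 -0.1659]
deckL [ 0.6272 -0.0191  0.075 ] [ 0.0639 -0.0954]
deckR [ 0.6297 -0.0908  0.075 ] [ 0.065  -0.1671]
railTopIn [0.5986 0.0377 0.09  ] [ 0.0365 -0.038 ]
mouth [0.595  0.0281 0.075 ] [ 0.0328 -0.0475]
handle [ 0.5915 -0.0464  0.117 ] [ 0.0277 -0.1219]
[0.56130697 0.07491641]
```

Centred within 1 mm. I'll regrip lightly and start the slide (tool -y is container +y).

>>> carry_out([
  [[0,0,0,0,0,0,-1],[0,0,0,0,0,0,-1],[0,0,0,0,0,0,-1],[0,0,0,0,0,0,-1],[0,0,0,0,0,0,-1],[0,-0.001,0,0,0,0,-1],[0,-0.002,0,0,0,0,-1],[0,-0.004,0,0,0,0,-1],[0,-0.006,0,0,0,0,-1],[0,-0.008,0,0,0,0,-1]],
], force=10)

```text
time_s: 8.3
tool_pos: [0.5618, -0.0387, 0.0874]
tcp_rot: [0.0, 1.0, 0.011, -0.0]
force: [0.9, -0.8, -0.0]
gripper_width: 0.0157
grasp_force: 10.0
```

>>> carry_out([
  [[0,-0.002,0,0,0,0,-1],[0,-0.004,0,0,0,0,-1],[0,-0.006,0,0,0,0,-1],[0,-0.008,0,0,0,0,-1],[0,-0.01,0,0,0,0,-1],[0,-0.012,0,0,0,0,-1],[0,-0.014,0,0,0,0,-1],[0,-0.016,0,0,0,0,-1],[0,-0.018,0,0,0,0,-1],[0,-0.02,0,0,0,0,-1]],
])

```text
time_s: 9.3
tool_pos: [0.5614, -0.0187, 0.0875]
tcp_rot: [0.0, 1.0, 0.01, 0.0]
force: [0.0, -1.8, 0.8]
gripper_width: 0.0161
grasp_force: 10.0
```

Low forces. I'll keep going.

>>> carry_out([
  [[0,-0.003,0,0,0,0,-1],[0,-0.006,0,0,0,0,-1],[0,-0.009,0,0,0,0,-1],[0,-0.012,0,0,0,0,-1],[0,-0.015,0,0,0,0,-1],[0,-0.018,0,0,0,0,-1],[0,-0.021,0,0,0,0,-1],[0,-0.024,0,0,0,0,-1],[0,-0.027,0,0,0,0,-1],[0,-0.03,0,0,0,0,-1]],
])

```text
time_s: 10.3
tool_pos: [0.5608, 0.0114, 0.0874]
tcp_rot: [-0.0, 1.0, 0.01, -0.0]
force: [-0.5, -0.0, 0.4]
gripper_width: 0.0162
grasp_force: 10.0
```

>>> carry_out([
  [[0,-0.003,0,0,0,0,-1],[0,-0.006,0,0,0,0,-1],[0,-0.009,0,0,0,0,-1],[0,-0.012,0,0,0,0,-1],[0,-0.015,0,0,0,0,-1],[0,-0.018,0,0,0,0,-1],[0,-0.021,0,0,0,0,-1],[0,-0.024,0,0,0,0,-1],[0,-0.027,0,0,0,0,-1],[0,-0.03,0,0,0,0,-1]],
])

```text
time_s: 11.3
tool_pos: [0.5601, 0.0414, 0.0874]
tcp_rot: [-0.0, 1.0, 0.01, -0.0]
force: [-0.2, -1.6, -1.1]
gripper_width: 0.0159
grasp_force: 10.0
```

>>> carry_out([
  [[0,-0.003,0,0,0,0,-1],[0,-0.006,0,0,0,0,-1],[0,-0.009,0,0,0,0,-1],[0,-0.012,0,0,0,0,-1],[0,-0.015,0,0,0,0,-1],[0,-0.018,0,0,0,0,-1],[0,-0.021,0,0,0,0,-1],[0,-0.024,0,0,0,0,-1],[0,-0.027,0,0,0,0,-1],[0,-0.03,0,0,0,0,-1]],
])

```text
time_s: 12.3
tool_pos: [0.5595, 0.0714, 0.0874]
tcp_rot: [-0.0, 1.0, 0.01, -0.0]
force: [0.1, 0.1, -2.2]
gripper_width: 0.0157
grasp_force: 10.0
```

>>> carry_out([
  [[0,-0.003,0,0,0,0,-1],[0,-0.006,0,0,0,0,-1],[0,-0.009,0,0,0,0,-1],[0,-0.012,0,0,0,0,-1],[0,-0.015,0,0,0,0,-1],[0,-0.018,0,0,0,0,-1],[0,-0.021,0,0,0,0,-1],[0,-0.024,0,0,0,0,-1],[0,-0.027,0,0,0,0,-1],[0,-0.03,0,0,0,0,-1]],
])

```text
time_s: 13.3
tool_pos: [0.5589, 0.1014, 0.0874]
tcp_rot: [-0.0, 1.0, 0.01, -0.0]
force: [0.9, 0.8, -1.5]
gripper_width: 0.0162
grasp_force: 10.0
```

>>> carry_out([
  [[0,-0.003,0,0,0,0,-1],[0,-0.006,0,0,0,0,-1],[0,-0.009,0,0,0,0,-1],[0,-0.012,0,0,0,0,-1],[0,-0.015,0,0,0,0,-1],[0,-0.018,0,0,0,0,-1],[0,-0.021,0,0,0,0,-1],[0,-0.024,0,0,0,0,-1],[0,-0.027,0,0,0,0,-1],[0,-0.03,0,0,0,0,-1]],
])

```text
time_s: 14.3
tool_pos: [0.5583, 0.1314, 0.0874]
tcp_rot: [-0.0, 1.0, 0.01, -0.0]
force: [0.4, 0.2, -1.9]
gripper_width: 0.0158
grasp_force: 10.0
```

>>> carry_out([
  [[0,-0.003,0,0,0,0,-1],[0,-0.006,0,0,0,0,-1],[0,-0.009,0,0,0,0,-1],[0,-0.012,0,0,0,0,-1],[0,-0.015,0,0,0,0,-1],[0,-0.018,0,0,0,0,-1],[0,-0.02,0,0,0,0,-1],[0,-0.022,0,0,0,0,-1],[0,-0.022,0,0,0,0,-1],[0,-0.022,0,0,0,0,-1]],
])

```text
time_s: 15.3
tool_pos: [0.5578, 0.1531, 0.0875]
tcp_rot: [0.0, 1.0, 0.01, 0.0]
force: [-0.8, -0.1, -2.1]
gripper_width: 0.0159
grasp_force: 10.0
```

>>> carry_out([
  [[0,0,0.0003,0,0,0,-1],[0,0,0.0006,0,0,0,-1],[0,0,0.0009,0,0,0,-1],[0,0,0.0012,0,0,0,-1],[0,0,0.0015,0,0,0,-1],[0,0,0.0018,0,0,0,-1],[0,0,0.0021,0,0,0,-1],[0,0,0.0024,0,0,0,-1],[0,0,0.0024,0,0,0,-1],[0,0,0.0024,0,0,0,-1]],
])

```text
time_s: 16.3
tool_pos: [0.5578, 0.1531, 0.0851]
tcp_rot: [-0.0, 1.0, 0.01, -0.0]
force: [-0.5, 0.6, -1.3]
gripper_width: 0.0161
grasp_force: 10.0
```

Still only the cover's weight on the wrist, so it is going into the window. I'll keep lowering.

>>> carry_out([
  [[0,0,0.0004,0,0,0,-1],[0,0,0.0008,0,0,0,-1],[0,0,0.0012,0,0,0,-1],[0,0,0.0016,0,0,0,-1],[0,0,0.002,0,0,0,-1],[0,0,0.0024,0,0,0,-1],[0,0,0.0028,0,0,0,-1],[0,0,0.0032,0,0,0,-1],[0,0,0.0032,0,0,0,-1],[0,0,0.0032,0,0,0,-1]],
])

```text
time_s: 17.3
tool_pos: [0.5578, 0.1531, 0.0818]
tcp_rot: [0.0, 1.0, 0.01, 0.0]
force: [0.0, -0.1, -1.1]
gripper_width: 0.0159
grasp_force: 10.0
```

>>> carry_out([
  [[0,0,0.0003,0,0,0,-1],[0,0,0.0003,0,0,0,-0.5],[0,0,0.0003,0,0,0,-0.4],[0,0,0.0003,0,0,0,-0.3],[0,0,0.0003,0,0,0,-0.3],[0,0,0.0003,0,0,0,-0.3],[0,0,0.0003,0,0,0,-0.3],[0,0,0.0003,0,0,0,-0.3],[0,0,0.0003,0,0,0,-0.3],[0,0,0.0003,0,0,0,-0.3]],
])

```text
time_s: 18.3
tool_pos: [0.5578, 0.1531, 0.0815]
tcp_rot: [-0.0, 1.0, 0.01, -0.0]
force: [0.6, 0.3, -0.8]
gripper_width: 0.0331
grasp_force: 0.0
```

>>> carry_out([
  [[0,0,-0.003,0,0,0,-0.3],[0,0,-0.01,0,0,0,-0.3],[0,0,-0.02,0,0,0,-0.3],[0,0,-0.035,0,0,0,-0.3],[0,0,-0.05,0,0,0,-0.3],[0,0,-0.065,0,0,0,-0.3],[0,0,-0.08,0,0,0,-0.3],[0,0,-0.092,0,0,0,-0.3],[0,0,-0.1,0,0,0,-0.3],[0,0,-0.1,0,0,0,-0.3]],
])

```text
time_s: 19.3
tool_pos: [0.5582, 0.1532, 0.1828]
tcp_rot: [-0.0, 1.0, 0.01, 0.001]
force: [0.5, -0.6, 0.4]
gripper_width: 0.033
grasp_force: 0.0
```

Run:
```python
from h import *
cap('wrist','w3')
s=arm.get_state();print(s['time_s'],s['tool_pos'],s['force'],s['gripper_width'])
a=cv2.imread('pics/w3.png')
cv2.imwrite('pics/c5.png',cv2.resize(a[100:300,190:450],None,fx=3,fy=3,interpolation=cv2.INTER_CUBIC))
```

```text
19.35 [0.55788833 0.15308491 0.18177927] [ 0.40214884 -0.19783784 -0.56625898] 0.033164064388586906
```

View pics/c5.png

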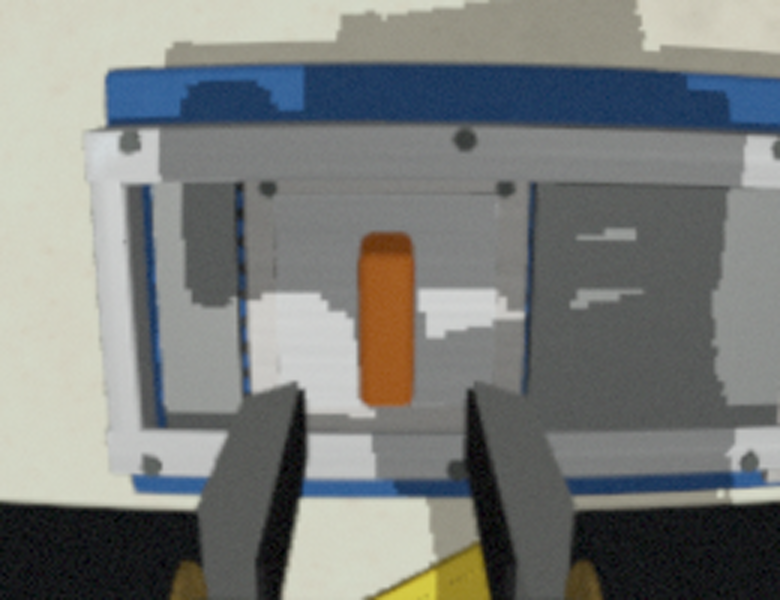

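The cover sits inside the window, with blue floor showing on both sides (columns 242 and 530). It is released and the fingers are clear, so I'll hand it in.

```bash
python3 -c "
from cell import job
print(job.job_done())"
```

```text
the job is handed in; nothing more can be done
None
```

The cover is down in the seat and released with the fingers clear, as the last wrist picture showed, and the job was handed in at about 19 s; the hand-in returned no verdict.

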